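# Clear a broken T-nut out of a slotted fixture plate

### The job

A rusty broken T-nut is stuck in one of the three T-slots of the fixture plate. Take the orange-handled scraper off its rest, lower its blade into that slot behind the scrap (on the closed-end side) and push the scrap along the slot until it drops out of the open end into the blue catch trough; do not touch the scrap with the gripper. Then stand the scraper upright on its rest again, blade hanging between the rails, and let go, leaving the two good T-bolts and everything else on the bench where they are.

Things in the scene. Friction and masses are not known exactly. Their poses are not given: they have to be found in the camera images.
- plate: Fixed fixture plate, green with steel top, 160 mm (own x) by 220 mm (own y), 61 mm high. Three T-slots run along own y, centred at own x = -50, 0, +50 mm. They are open at own y = +110 mm; at own y = -110 mm a 15 mm thick green end bar, flush with the top, closes them. Beyond the open end a fixed blue trough. Origin: centre of the plate's underside (without bar and trough), on the bench; z up.
- slot_end (a point): Point on the plate's top face (61 mm above the bench) at the open end of the middle slot; axes as the plate's, own +y points out of the slots. Each slot has a neck 20 mm wide in the top 11 mm, below it a cavity 36 mm wide and 15 mm high; the slot's floor is 35 mm above the bench.
- trough_in (a point): Centre of the blue catch trough's inner floor (4 mm above the bench); axes as the plate's. The inside reaches 76 mm either way in own x and 48 mm either way in own y; walls 28 mm high above the bench, lower than the slots' floor.
- scrap: Rust-orange broken T-nut, about 0.14 kg: head 30 mm (across the slot) by 34 mm (along it) by 12 mm high, with a stub 15 by 26 by 10 mm in the neck, its top 4 mm below the plate's top. The lips hold it: it leaves only along the slot, sliding with under 3 N. Origin: centre of its underside; y along the slot. It is in any of the three slots, within 30 mm of the slot's mid-length.
- bolt_a: A good T-bolt in one of the other slots: bright head and a brass nut that stands 20 mm above the plate's top. To be left alone. Origin: centre of its underside, on the slot's floor.
- bolt_b: The other good T-bolt, the same, in the remaining slot. To be left alone.
- scraper: Loose, 0.25 kg, upright. Steel blade 13 mm (own x) by 8 mm (own y), z 0 to 24 mm; square steel flange 44 by 44 mm, z 24 to 30 (wider than a slot's neck); square orange handle 30 by 30 mm, z 30 to 95, to be gripped on either pair of sides. Origin: centre of the blade's lower end. In a slot its own y lies along the slot; flange just above the plate, the blade's end is 4 mm or less off the floor.
- rest: Fixed rest of the scraper: green foot 80 by 90 by 8 mm, two dark rails 70 mm long (own y), 34 mm high, the gap between them 24 mm wide about own x = 0. The scraper's flange lies on the rails, blade hanging in the gap, its origin then 10 mm above the bench near the rest's middle, own y axes parallel. Origin: centre of the foot's underside.
- bearing: Bystander: bright steel bearing ring, 72 mm wide, 18 mm high. Origin: centre of its underside.
- bushing: Bystander: dark flanged bushing, 64 mm wide, 45 mm high. Origin: centre of its underside.
- wrench: Bystander: steel wrench, 180 mm long, lying on the bench behind the plate, its length across the robot's view. Origin near its middle.
- oiler: Bystander: yellow oil bottle with a red cap, 52 mm wide, 130 mm high. Origin: centre of its underside.
- collet: Bystander: bright steel cylinder, 40 mm wide, 50 mm high, standing. Origin: centre of its underside.
Mind the look-alikes: they are no part of the job. What is shaped like the rest but white is not meant.

How it is judged:
By the outcome, as a careful person would: the job done as asked, in the order asked, and still so for the second after the job is handed in, with the robot touching nothing.
It also fails if it takes over 58 s, if anything falls off the work surface, if the arm or the gripper's body presses on something with over 40 N, if the wrist force passes 120 N, or if a joint passes its speed limit or range.

### The arm

A 7-joint arm with a two-finger parallel gripper is mounted at the origin on the work surface. World frame = base frame: x ahead of the robot, y to its left, z up, the work surface at z = 0. Lengths are in m, angles in rad, forces in N, time in s.
With the tool pointing down it reaches from about 0.4 to 0.85 m from the base axis. Payload 10.4 kg.
Tool frame: the origin (TCP) lies at the very end of the fingers, on their centre line; the grasp point (between the pads) lies r.hold_point_z behind it (r.hold_point_z is the distance from the TCP to the grasp point, in m); z points along the fingers, y is the direction in which the jaws open and shut (so a half turn about z gives the same grasp; the last joint's range is limited). The gripper opens to 87 mm and grips with 3 to 60 N. Pads are 19 mm wide; open, the fingers measure 117 mm over their backs; the gripper's body (75 mm by 190 mm) begins 51 mm behind the grasp point.
Start: joints at [-1.151, 0.332, -0.065, 1.46, 0.022, 1.35, -0.088], TCP at [0.268, 0.565, 0.223] pointing down, gripper open.
Joint ranges: [-2.6, 2.6], [-0.5, 2.12], [-1.47, 1.34], [0.16, 2.42], [-1.27, 4.41], [0.06, 2.06], [-2.6, 2.6]. Speed limits (rad/s): [2.22, 2.22, 2.79, 2.79, 3.14, 3.14, 3.14].

### API

Orientations are given as a unit quaternion [x, y, z, w].
In Python, from bench import r gives the robot as it stands.
- The arm moves only by the tool send_rows, never from a script. Its argument "commands" is a list of rows, each a list of 7 numbers: the shift along the world's x, y, z normalised to -1 to 1, where 1 is 0.03 m, then the turn, a rotation vector about the world's x, y, z normalised to -1 to 1, where 1 is 5 degrees, then the gripper command: -1 is fully open, 1 is shut, values between are in proportion. In form: [[tx, ty, tz, ax, ay, az, jaw], ...]. A call has 1 to 10 rows; each row shifts and turns the pose as measured when the row begins; what a row does not reach is not made up. A row lasts 1/12 s, in which the tool goes at most 41.7 mm and 7.16 degrees, less where a joint would pass 70% of its speed; a pose out of reach is approached as far as the arm can. A call with a number of a shift or a turn outside -1 to 1 is refused whole. A call with a gripper value outside its range is refused whole. The fingers move at their own pace and stop on an object; "grip_force" is the grip in N (left out, the last holds). Time passes only in rows, so rows that do not move let the fingers close. It gives the time, the measured TCP pose, the force and the opening at its end, in the units of the state.
- r.read_state(): the state, without advancing time (a new reading comes with each control period).
- r.camera(name): name is "scene" or "side" or "wrist"; returns the picture (384x512x3 uint8, blue, green, red); there is no depth.
- r.calibration(name): a dict with "K" (3x3 intrinsics, pixels), "R" (3x3) and "t" (3): a world point X has camera coordinates R X + t; the wrist camera has in their place "mount" (4x4, takes a point from camera to tool coordinates, whose origin is the TCP and whose axes are the flange's). Camera axes: x right, y down, z forward; pixel columns grow to the right and rows downward; lengths in m; the calibration is good to about 2 mm. A picture is of the moment at which its call begins: read the wrist's pose just before it. calibration takes no time and is no camera call.
- r.close_job(): hands the job in, once; it reports no verdict.
The state is a dict: "time": time; "joint_positions": joint angles; "joint_vel": joint speeds; "joint_torque": joint torques, N m; "ee_pos": TCP position; "eef_rot": TCP orientation; "ft_force": force on the tool from outside, world axes, zero at the start; "torque": the same for the moment, N m; "width": finger opening in m.
Only numpy, scipy, OpenCV 4.12 (cv2) and the standard library are available. Lean on these libraries where they do the work, as an engineer would, in place of code of your own. Each camera call takes 0.05 s, during which the arm holds its last target.

## Working session

There is one attempt and no reset: what is moved stays moved. The work goes in short steps, Python scripts to look and compute and a tool call to move; the robot and the scene stay as the last step left them, time stands still between calls to the robot, and variables do not carry over. Pictures are saved under pics/ and viewed, and the job is handed in when it is done.

Besides the shell and the picture viewer there is one more tool, called as name([rows], argument=value, ...), one row to a line, values as JSON. send_rows: Moves the arm, as the interface text tells. Scaled input: -1 to 1 covers 0.03 m each way for a shift and 5 degrees each way for a turn. Its arguments: {"type":"object","properties":{"commands":{"type":"array"},"grip_force":{"type":"number"}},"required":["commands"]}

```bash
mkdir -p pics; ls; python3 - <<'E'
from bench import r
import cv2,numpy as np
s=r.read_state();print(s['time'],s['ee_pos'],s['eef_rot'],s['width'],r.hold_point_z)
for n in ['scene','side','wrist']:
    cv2.imwrite(f'pics/{n}0.png',r.camera(n)); c=r.calibration(n); print(n,{k:np.round(v,4).tolist() for k,v in c.items()})
E
```

```text
pics
0.0 [0.26762587 0.56437296 0.22173889] [ 2.19566500e-01  9.75597269e-01 -7.11468775e-04 -1.19193927e-04] 0.08703386791541627 0.0187
scene {'K': [[442.8502, 0.0, 254.6028], [0.0, 442.8502, 197.3283], [0.0, 0.0, 1.0]], 'R': [[0.8074, 0.59, 0.0055], [0.4378, -0.5929, -0.6758], [-0.3955, 0.5481, -0.737]], 't': [-0.4759, -0.1912, 1.4105]}
side {'K': [[353.4473, 0.0, 259.1196], [0.0, 353.4473, 194.6225], [0.0, 0.0, 1.0]], 'R': [[0.8447, -0.535, -0.0164], [-0.3728, -0.5661, -0.7352], [0.384, 0.6272, -0.6776]], 't': [-0.4843, 0.2679, 0.6967]}
wrist {'K': [[327.6022, 0.0, 255.2121], [0.0, 327.6022, 191.7102], [0.0, 0.0, 1.0]], 'mount': [[0.0008, -0.9652, -0.2616, 0.0725], [1.0, 0.0009, -0.0001, 0.0005], [0.0004, -0.2616, 0.9652, -0.1626], [0.0, 0.0, 0.0, 1.0]]}
```

View pics/scene0.png

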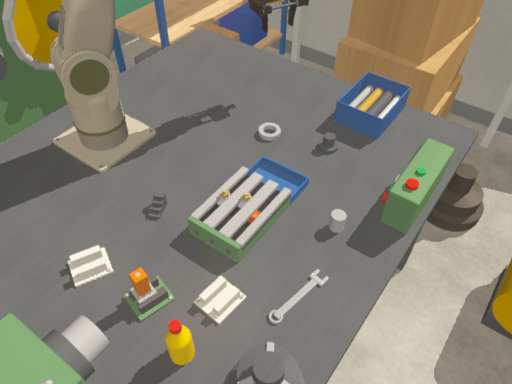

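View pics/side0.png

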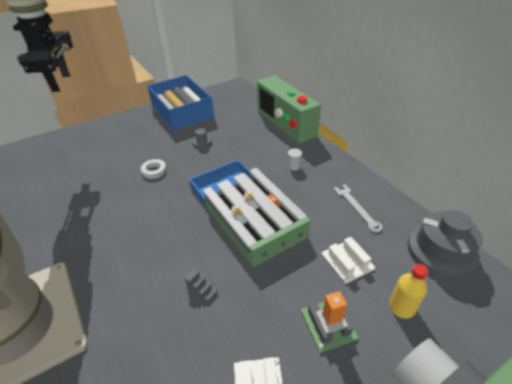

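View pics/wrist0.png

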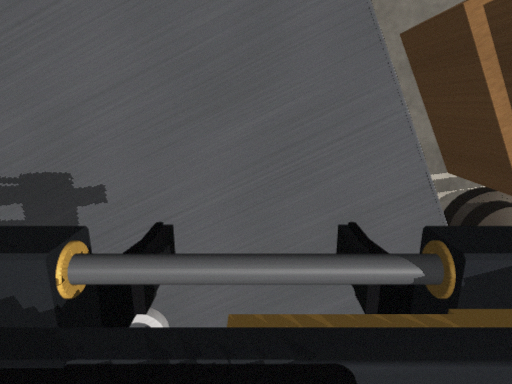

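The scene view shows the scraper on the green/dark rest at (141,285). White decoy rests are at (90,265) and (220,298). The rusty scrap is at (255,215) in the right-hand slot, and the bolts are at (225,196) and (246,198). The side view shows the scraper at (335,307) and the scrap at (274,200). Next I'll take close crops.

```bash
python3 - <<'E'
import cv2,numpy as np
def crop(n,x,y,w,h,f,o):
    i=cv2.imread(f'pics/{n}0.png')[y:y+h,x:x+w]; cv2.imwrite(f'pics/{o}.png',cv2.resize(i,None,fx=f,fy=f,interpolation=cv2.INTER_CUBIC))
crop('scene',180,150,140,110,5,'c1');crop('scene',110,255,80,70,8,'c2')
crop('side',180,155,140,110,5,'c3');crop('side',290,280,80,70,8,'c4')
E
```

```text
(no output)
```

View pics/c1.png

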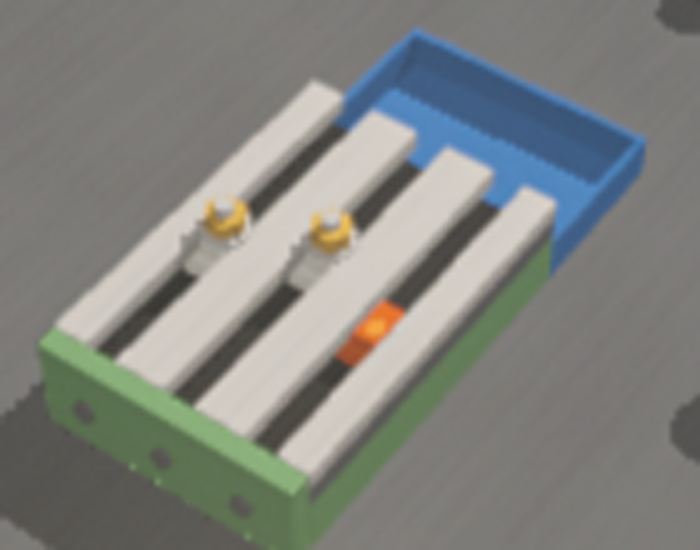

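View pics/c2.png

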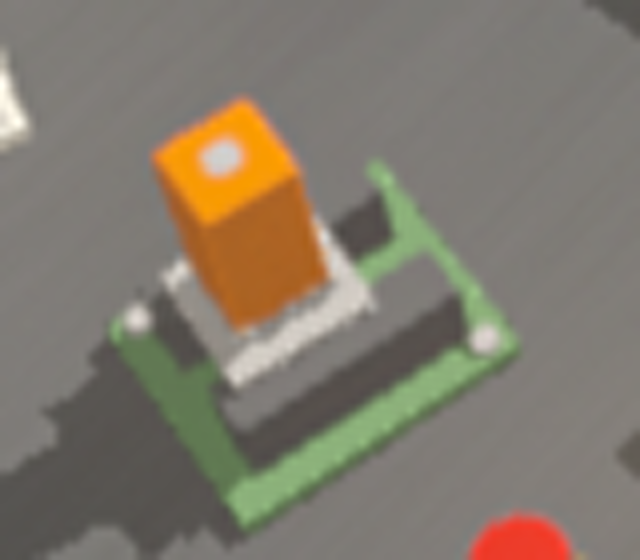

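View pics/c3.png

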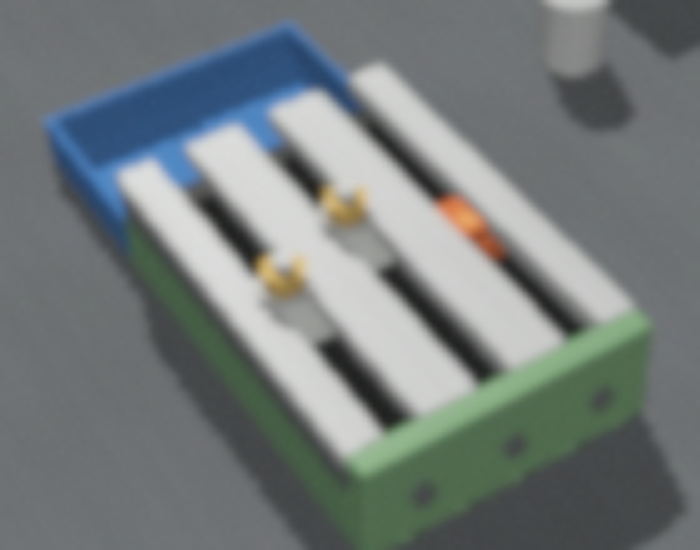

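View pics/c4.png

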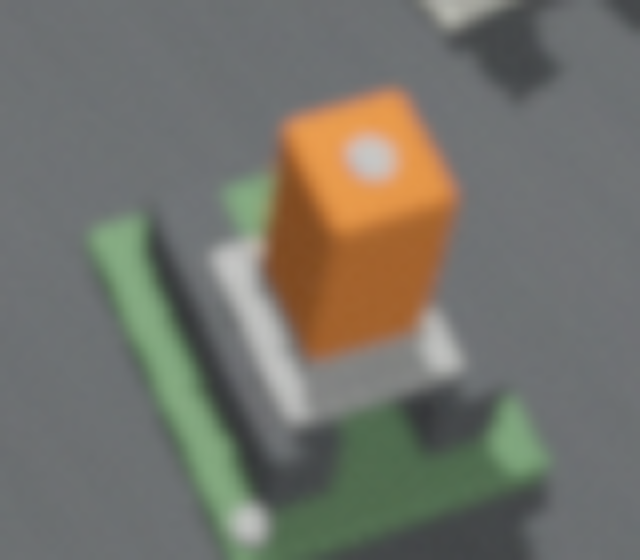

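```bash
cat > h.py <<'E'
import numpy as np,cv2
from bench import r
from scipy.spatial.transform import Rotation as Ro
def cam(n,st=None):
    c=r.calibration(n);K=c['K']
    if n!='wrist': return K,np.array(c['R']),np.array(c['t'])
    s=st or r.read_state(); M=np.eye(4);M[:3,:3]=Ro.from_quat(s['eef_rot']).as_matrix();M[:3,3]=s['ee_pos']
    T=np.linalg.inv(M@np.array(c['mount']));return K,T[:3,:3],T[:3,3]
def ray(c,p):
    K,R,t=c; d=R.T@np.linalg.solve(K,[p[0],p[1],1]);return -R.T@t,d/np.linalg.norm(d)
def plane(c,p,z):
    o,d=ray(c,p);return o+d*(z-o[2])/d[2]
def tri(*cp):
    A=0;b=0
    for c,p in cp:
        o,d=ray(c,p);P=np.eye(3)-np.outer(d,d);A=A+P;b=b+P@o
    X=np.linalg.solve(A,b);return X
def proj(c,X):
    K,R,t=c;q=K@(R@np.asarray(X)+t);return q[:2]/q[2]
E
python3 - <<'E'
from h import *
a=cam('scene');b=cam('side')
u=lambda p,f,x,y:((p[0]+.5)/f-.5+x,(p[1]+.5)/f-.5+y)
c1=lambda p:u(p,5,180,150);c2=lambda p:u(p,8,110,255);c3=lambda p:u(p,5,180,155);c4=lambda p:u(p,8,290,280)
P={'dot':(c2((221,157)),c4((371,158))),
'htop':None}
def show(n,p,q):
    X=tri((a,p),(b,q));print(n,np.round(X,4),'res',np.round(proj(a,X)-p,1),np.round(proj(b,X)-q,1));return X
show('dot',c2((221,157)),c4((371,158)))
# handle top corners by view at z
z=.105
for n,p in dict(L=(153,157),T=(243,98),R=(300,178),B=(212,224)).items(): print('s',n,np.round(plane(a,c2(p),z),4))
for n,p in dict(L=(283,125),T=(405,90),R=(458,195),B=(337,233)).items(): print('d',n,np.round(plane(b,c4(p),z),4))
print('foot scene',[np.round(plane(a,c2(p),.008),4).tolist() for p in [(517,340),(240,495),(115,325),(375,165)]])
print('foot side',[np.round(plane(b,c4(p),.008),4).tolist() for p in [(90,235),(245,555),(548,460)]])
show('barR',c1((308,490)),c3((650,322)))
show('barL',c1((42,340)),c3((347,465)))
show('farL',c1((315,80)),c3((120,172)))
show('farR',c1((553,205)),c3((383,65)))
show('scrap top c',c1((374,328)),c3((470,222)))
show('nutA',c1((224,212)),c3((282,272)));show('nutB',c1((331,228)),c3((345,204)))
for n,p in dict(bL=(42,340),bR=(308,490),fL=(315,80),fR=(553,205)).items(): print('s',n,np.round(plane(a,c1(p),.061),4))
for n,p in dict(bL=(347,465),bR=(650,322),fL=(120,172),fR=(383,65)).items(): print('d',n,np.round(plane(b,c3(p),.061),4))
E
```

```text
dot [ 0.5231 -0.3332  0.1069] res [ 0.1 -0.2] [0.1 0.2]
s L [ 0.5075 -0.3437  0.105 ]
s T [ 0.5131 -0.3164  0.105 ]
s R [ 0.5437 -0.3252  0.105 ]
s B [ 0.5353 -0.3489  0.105 ]
d L [ 0.5134 -0.3154  0.105 ]
d T [ 0.5419 -0.3234  0.105 ]
d R [ 0.5339 -0.3491  0.105 ]
d B [ 0.5061 -0.3418  0.105 ]
foot scene [[0.575, -0.2931, 0.008], [0.5464, -0.3742, 0.008], [0.4786, -0.358, 0.008], [0.5005, -0.2751, 0.008]]
foot side [[0.4999, -0.2732, 0.008], [0.4808, -0.3569, 0.008], [0.5552, -0.378, 0.008]]
barR [ 0.6372 -0.1205  0.0577] res [-0.2  0.4] [-0.3 -0.4]
barL [ 0.4731 -0.1226  0.0601] res [ 0.5 -1.1] [0.8 1.2]
farL [0.4727 0.1027 0.0645] res [ 0.  -0.1] [0.1 0.1]
farR [0.631  0.1027 0.0638] res [ 0.1 -0.4] [0.2 0.4]
scrap top c [ 0.6036 -0.0209  0.0597] res [-0.  0.] [-0. -0.]
nutA [ 0.5018 -0.0136  0.0745] res [-0.  0.] [-0. -0.]
nutB [0.5519 0.0121 0.0723] res [ 0. -0.] [0. 0.]
s bL [ 0.4752 -0.1267  0.061 ]
s bR [ 0.6383 -0.1211  0.061 ]
s fL [0.4707 0.1051 0.061 ]
s fR [0.6302 0.1035 0.061 ]
d bL [ 0.4731 -0.1194  0.061 ]
d bR [ 0.6347 -0.1242  0.061 ]
d fL [0.4741 0.1071 0.061 ]
d fR [0.6331 0.1074 0.061 ]
```

Choice: the orange block at scene (137,274), side (336,299), is the scraper. It sits on the green foot with dark rails, with the flange and white dot visible. The two white rests, the yellow oiler and the small orange scrap at (255,215) are ruled out. The scrap is in the slot at x≈0.603, y≈-0.021. I'll move over the plate and look with the wrist camera.

send_rows([
  [0.47,-0.97,0.1,0,0,0.1,-1],
  [0.47,-0.97,0.1,0,0,0.1,-1],
  [0.47,-0.97,0.1,0,0,0.1,-1],
  [0.47,-0.97,0.1,0,0,0.1,-1],
  [0.47,-0.97,0.1,0,0,0.1,-1],
  [0.47,-0.97,0.1,0,0,0.1,-1],
  [0.47,-0.97,0.1,0,0,0.1,-1],
  [0.47,-0.97,0.1,0,0,0.1,-1],
  [0.47,-0.97,0.1,0,0,0.1,-1],
  [0.47,-0.97,0.1,0,0,0.1,-1],
], grip_force=30)

```text
time: 0.98
ee_pos: [0.4048, 0.2646, 0.2481]
eef_rot: [0.168, 0.986, -0.003, -0.003]
ft_force: [0.3, 0.7, -0.3]
width: 0.0868
```

send_rows([
  [0.47,-0.97,0,0,0,0.1,-1],
  [0.47,-0.97,0,0,0,0.1,-1],
  [0.47,-0.97,0,0,0,0.1,-1],
  [0.47,-0.97,0,0,0,0.1,-1],
  [0.47,-0.97,0,0,0,0.1,-1],
  [0.47,-0.97,0,0,0,0.1,-1],
  [0.47,-0.97,0,0,0,0.1,-1],
  [0.47,-0.97,0,0,0,0.1,-1],
  [0.47,-0.97,0,0,0,0.1,-1],
  [0.47,-0.97,0,0,0,0.1,-1],
])

```text
time: 1.82
ee_pos: [0.5491, -0.0429, 0.2488]
eef_rot: [0.123, 0.992, -0.002, -0.003]
ft_force: [0.8, 0.1, 0.2]
width: 0.0869
```

send_rows([
  [0,0,0,0,0,0,-1],
  [0,0,0,0,0,0,-1],
])

```text
time: 1.98
ee_pos: [0.5501, -0.0511, 0.2483]
eef_rot: [0.127, 0.992, -0.004, -0.003]
ft_force: [0.5, 0.6, 0.7]
width: 0.087
```

```bash
python3 - <<'E'
from h import *
import json
s=r.read_state();print(s['time'],s['ee_pos'],s['eef_rot'],s['joint_vel'].max() if hasattr(s['joint_vel'],'max') else s['joint_vel'],s['joint_positions'])
cv2.imwrite('pics/w1.png',r.camera('wrist'));json.dump({k:np.asarray(v).tolist() for k,v in s.items()},open('w1.json','w'))
E
```

```text
1.9833 [ 0.5501445  -0.05110228  0.24825721] [ 0.12713808  0.99187495 -0.00365613 -0.00257392] 0.05779642908076373 [-0.41936266  0.16385002  0.48161091  1.636538   -0.07017096  1.36572135
  1.38728244]
```

View pics/w1.png

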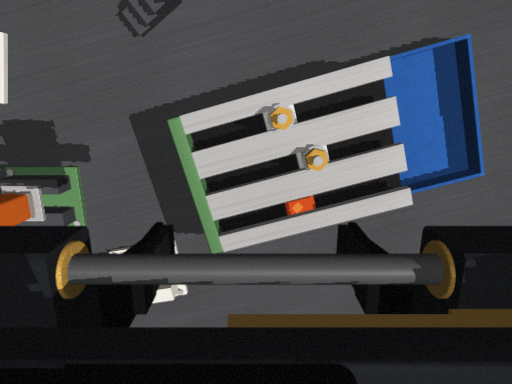

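```bash
python3 - <<'E'
import cv2
i=cv2.imread('pics/w1.png')[30:260,160:500];cv2.imwrite('pics/c5.png',cv2.resize(i,None,fx=2.35,fy=2.35,interpolation=cv2.INTER_CUBIC))
E
```

```text
(no output)
```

View pics/c5.png

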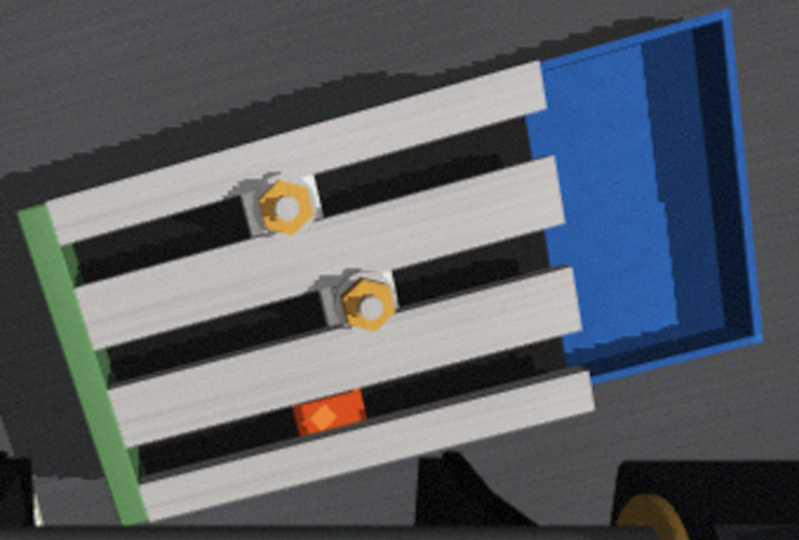

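```bash
cat > w1.py <<'E'
from h import *
import json
s=json.load(open('w1.json'));c=cam('wrist',s)
f=2.35;u=lambda p:((p[0]+.5)/f-.5+160,(p[1]+.5)/f-.5+30)
# own coords, crop pixel
pts=[((-80,-110),(47,204)),((-80,110),(541,61)),((80,110),(594,408)),((80,-110),(149,521)),((-80,-125),(18,212)),
((-60,110),(547,106)),((-40,110),(555,156)),((-10,110),(565,222)),((10,110),(573,267)),((40,110),(581,328)),((60,110),(591,375)),
((-60,-110),(63,244)),((-40,-110),(76,288)),((-10,-110),(93,349)),((10,-110),(109,387)),((40,-110),(128,446)),((60,-110),(142,484))]
O=np.array([p[0] for p in pts])/1000.;W=np.array([plane(c,u(p[1]),.061)[:2] for p in pts])
om=O.mean(0);wm=W.mean(0);H=(O-om).T@(W-wm);U,S,V=np.linalg.svd(H);R=V.T@U.T;t=wm-R@om
sc=S.sum()/((O-om)**2).sum()
print('yaw',np.degrees(np.arctan2(R[1,0],R[0,0])),'t',t,'scale',sc);print(np.round(((O@R.T+t)-W)*1000,1).tolist())
q=u((331,412));X=plane(c,q,.057);print('scrap',X,'own',R.T@(X[:2]-t))
for n,p in dict(l=(294,418),r=(365,405)).items():
    X=plane(c,u(p),.057);print('scrap stub',n,R.T@(X[:2]-t))
for p in [(287,207),(371,305)]: X=plane(c,u(p),.081);print('bolt',X,R.T@(X[:2]-t))
E
python3 w1.py
```

```text
yaw 0.7450041200497495 t [ 0.54988155 -0.00175407] scale 0.9975979332589137
[[-1.2, 0.5], [-0.4, -0.1], [1.0, 0.6], [0.2, 0.9], [-1.1, -0.8], [1.0, 0.4], [-0.3, 0.3], [0.5, 0.5], [-0.2, 0.1], [1.0, 0.8], [-2.5, -0.4], [0.2, -0.8], [-0.2, -0.2], [0.5, 1.0], [1.1, -0.6], [0.5, -0.6], [-0.1, -1.4]]
scrap [ 0.59972862 -0.01197382  0.057     ] own [ 0.04970998 -0.01086702]
scrap stub l [ 0.04799917 -0.02875494]
scrap stub r [0.0505476  0.00565413]
bolt [ 0.49946866 -0.01161629  0.081     ] [-0.05053685 -0.0092059 ]
bolt [0.54877625 0.01392668 0.081     ] [-0.00090131  0.01569379]
```

send_rows([
  [-0.1,-0.97,0,0.04,-0.04,-0.02,-1],
  [-0.1,-0.97,0,0.04,-0.04,-0.02,-1],
  [-0.1,-0.97,0,0,0,-0.02,-1],
  [-0.1,-0.97,0,0,0,-0.02,-1],
  [-0.1,-0.97,0,0,0,-0.02,-1],
  [-0.1,-0.97,0,0,0,-0.02,-1],
  [-0.1,-0.97,0,0,0,-0.02,-1],
  [-0.1,-0.97,0,0,0,-0.02,-1],
  [-0.1,-0.9,0,0,0,0,-1],
])

```text
time: 2.78
ee_pos: [0.523, -0.3014, 0.2473]
eef_rot: [0.12, 0.993, 0.005, 0.0]
ft_force: [1.1, -0.4, -0.9]
width: 0.087
```

send_rows([
  [0,0,0,0,0,0,-1],
  [0,0,0,0,0,0,-1],
  [0,0,0,0,0,0,-1],
])

```text
time: 3.03
ee_pos: [0.5209, -0.305, 0.2468]
eef_rot: [0.123, 0.992, 0.004, -0.001]
ft_force: [0.2, 0.2, 0.2]
width: 0.0871
```

```bash
python3 - <<'E'
from h import *
import json
s=r.read_state();print(s['time'],s['ee_pos'],s['eef_rot'],np.round(s['joint_positions'],2),np.abs(s['joint_vel']).max())
i=r.camera('wrist');cv2.imwrite('pics/w2.png',i);json.dump({k:np.asarray(v).tolist() for k,v in s.items()},open('w2.json','w'))
E
```

```text
3.0333 [ 0.52093423 -0.30501316  0.24681402] [ 1.22923718e-01  9.92408175e-01  3.93398410e-03 -5.45385140e-04] [-0.05  0.31  0.64  1.51 -0.19  1.39  1.93] 0.01810694586488969
```

View pics/w2.png

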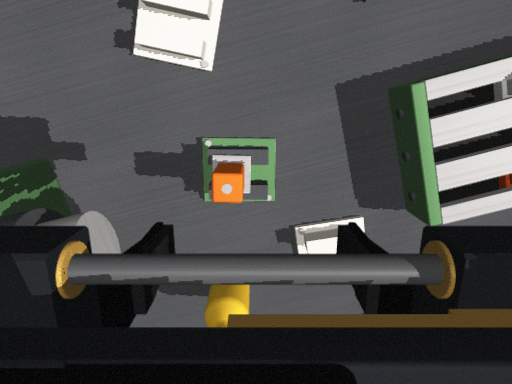

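```bash
python3 - <<'E'
from h import *
import json
i=cv2.imread('pics/w2.png')[110:230,160:320];cv2.imwrite('pics/c6.png',cv2.resize(i,None,fx=5,fy=5,interpolation=cv2.INTER_CUBIC))
i=cv2.imread('pics/w2.png');hsv=cv2.cvtColor(i,cv2.COLOR_BGR2HSV)
m=cv2.inRange(hsv,(2,150,170),(14,255,255));m[:,:150]=0;m[:,300:]=0;m[240:]=0
g=cv2.inRange(hsv,(45,60,60),(80,255,255))
k=max(cv2.findContours(m,0,2)[0],key=cv2.contourArea);print(cv2.boundingRect(k),cv2.minAreaRect(k))
sub=np.zeros_like(g);sub[110:225,180:300]=g[110:225,180:300];print('foot',cv2.minAreaRect(cv2.findNonZero(sub)),cv2.boundingRect(sub))
E
```

```text
(213, 165, 31, 38) ((228.0, 183.5), (37.0, 30.0), 90.0)
foot ((238.5, 169.0), (62.0, 73.0), 90.0) (202, 138, 74, 63)
```

View pics/c6.png

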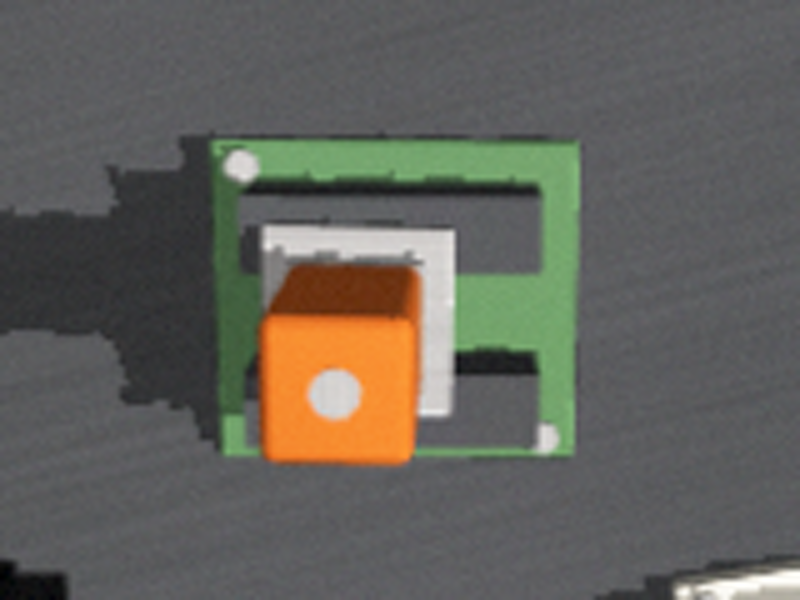

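```bash
cat > w2.py <<'E'
from h import *
import json
s=json.load(open('w2.json'));c=cam('wrist',s)
u=lambda p:((p[0]+.5)/5-.5+160,(p[1]+.5)/5-.5+110)
a=lambda A,B:np.degrees(np.arctan2(*(B-A)[1::-1]))
P=lambda p,z:plane(c,u(p),z)[:2]
d=P((335,394),.105);print('dot',d, 'tri w/ scene,side',tri((c,u((335,394))),(cam('scene'),(137.19,274.19)),(cam('side'),(335.94,299.31))))
q=[P(p,.105) for p in [(263,320),(415,318),(412,464),(267,462)]];print('handle c',np.mean(q,0),a(q[0],q[1]),a(q[3],q[2]),np.linalg.norm(q[1]-q[0]),np.linalg.norm(q[2]-q[1]))
f=[P(p,.040) for p in [(262,228),(455,229),(451,415)]];print('flange',(f[0]+f[2])/2,a(f[0],f[1]),[np.linalg.norm(f[1]-f[0]),np.linalg.norm(f[2]-f[1])])
g=[P(p,.008) for p in [(212,141),(580,143),(574,456),(222,454)]];print('foot',np.mean(g,0),a(g[0],g[1]),a(g[3],g[2]),np.linalg.norm(g[1]-g[0]),np.linalg.norm(g[2]-g[1]))
rr=[P(p,.034) for p in [(244,193),(539,193),(541,272),(244,272)]];print('rail',a(rr[0],rr[1]),a(rr[3],rr[2]))
rail2=[P(p,.034) for p in [(541,376),(541,272)]];print('gap edges',rail2,np.linalg.norm(rail2[1]-rail2[0]))
x,y,z,w=s['eef_rot'];print('jaw yaw',np.degrees(np.arctan2(y*y-x*x,2*x*y)))
E
python3 w2.py
```

```text
dot [ 0.52097219 -0.33154166] tri w/ scene,side [ 0.52226622 -0.33238538  0.10548174]
handle c [ 0.52076184 -0.33063334] 76.60822272107141 74.97377383084604 0.02881107932927666 0.028932237770250276
flange [ 0.52091731 -0.33123815] 75.56390254940703 [np.float64(0.04373799585490062), np.float64(0.04373816444538766)]
foot [ 0.52432744 -0.32413776] 75.57557037627585 75.46239580650679 0.08941901417651961 0.07945140887256322
rail 75.87164856795654 75.85129219852189
gap edges [array([ 0.54496943, -0.29339437]), array([ 0.52078711, -0.28758773])] 0.024869693707365484
jaw yaw 75.87815032273733
```

send_rows([
  [0.02,-0.5,-0.3,-0.09,0,0,-1],
  [0.0,-0.38,-0.5,0,0,0,-1],
  [0,0,-0.5,0,0,0,-1],
  [0,0,-0.5,0,0,0,-1],
  [0,0,0,0,0,0,-1],
])

```text
time: 3.5
ee_pos: [0.5252, -0.3275, 0.1896]
eef_rot: [0.117, 0.993, 0.001, 0.001]
ft_force: [0.0, 0.3, 0.3]
width: 0.0869
```

send_rows([
  [-0.13,-0.15,-0.4,0,0,-0.15,-1],
  [0,0,-0.5,0,0,0,-1],
  [0,0,-0.5,0,0,0,-1],
  [0,0,-0.5,0,0,0,-1],
  [0,0,0,0,0,0,-1],
])

```text
time: 3.92
ee_pos: [0.5234, -0.33, 0.1314]
eef_rot: [0.121, 0.993, 0.001, 0.002]
ft_force: [-0.5, 1.3, -0.7]
width: 0.0869
```

send_rows([
  [-0.08,-0.08,-0.5,0,0,0,-1],
  [-0.05,-0.03,-0.5,0,0,0,-1],
  [-0.02,0,-0.5,0,0,-0.05,-1],
  [0,0,-0.3,0,0,0,-1],
  [0,0,0,0,0,0,-1],
])

```text
time: 4.33
ee_pos: [0.5224, -0.3326, 0.0802]
eef_rot: [0.12, 0.993, 0.0, 0.005]
ft_force: [-0.3, -0.1, -0.1]
width: 0.087
```

send_rows([
  [-0.02,0.02,-0.33,0,0.1,0,-1],
  [0,0,0,0,0,0,-1],
  [0,0,0,0,0,0,-1],
])

```text
time: 4.58
ee_pos: [0.5233, -0.3321, 0.0719]
eef_rot: [0.119, 0.993, -0.001, 0.001]
ft_force: [0.6, 0.2, 0.5]
width: 0.0873
```

```bash
python3 - <<'E'
from h import *
s=r.read_state();print(s['time'],s['ee_pos'],s['eef_rot'])
a=r.camera('wrist');b=r.camera('side')[240:384,240:432]
cv2.imwrite('pics/w3.png',a);cv2.imwrite('pics/s3.png',cv2.resize(b,None,fx=4,fy=4))
E
```

```text
4.5833 [ 0.52332674 -0.3320697   0.07186696] [ 1.19258035e-01  9.92862375e-01 -7.98674240e-04  1.08927075e-03]
```

View pics/w3.png

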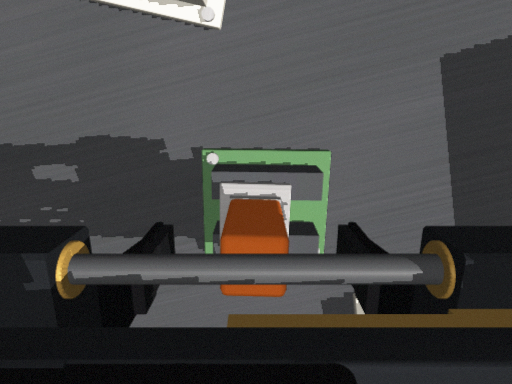

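View pics/s3.png

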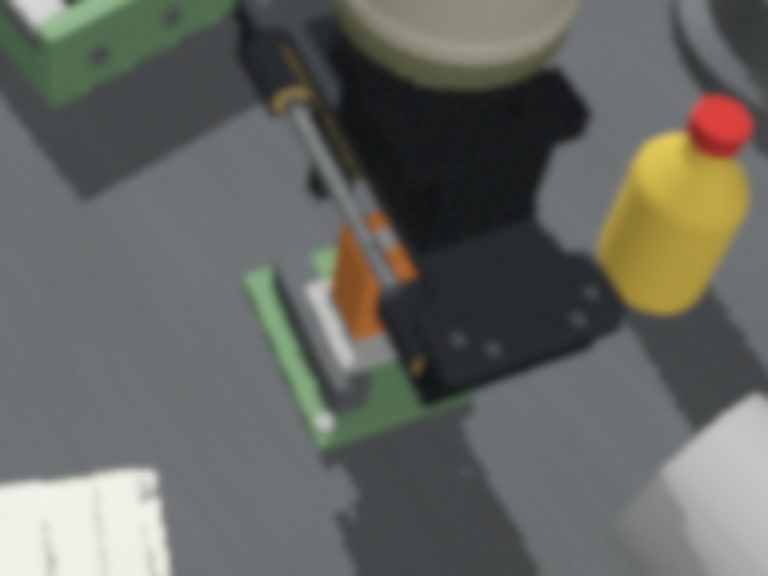

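The handle is centred between the jaws (column 255) and nothing is touching. I'll close the gripper.

send_rows([
  [0,0,0,0,0,0,1],
  [0,0,0,0,0,0,1],
  [0,0,0,0,0,0,1],
  [0,0,0,0,0,0,1],
  [0,0,0,0,0,0,1],
  [0,0,0,0,0,0,1],
], grip_force=35)

```text
time: 5.18
ee_pos: [0.5239, -0.3325, 0.0735]
eef_rot: [0.119, 0.993, -0.001, 0.002]
ft_force: [-0.2, -0.1, 0.3]
width: 0.055
```

send_rows([
  [0,0,-0.05,0,0,0,1],
  [0,0,0,0,0,0,1],
  [0,0,0,0,0,0,1],
  [0,0,0,0,0,0,1],
  [0,0,0,0,0,0,1],
  [0,0,0,0,0,0,1],
])

```text
time: 5.68
ee_pos: [0.5239, -0.3326, 0.0719]
eef_rot: [0.119, 0.993, -0.001, 0.002]
ft_force: [-0.1, -0.1, 0.5]
width: 0.0299
```

```bash
python3 - <<'E'
from h import *
s=r.read_state();print(s['time'],s['ee_pos'],s['eef_rot'],s['ft_force'])
E
```

```text
5.6833 [ 0.52385262 -0.3326158   0.07185905] [ 0.11941102  0.99284178 -0.0010293   0.00226986] [-0.10689504 -0.06440325  0.48910772]
```

send_rows([
  [0,0,0.4,0,0,0,1],
  [0,0,0.6,0,0,0,1],
  [0,0,0.6,0,0,0,1],
  [0,0,0.7,0,0,0,1],
  [0,0,0.7,0,0,0,1],
  [0,0,0.7,0,0,0,1],
  [0,0,0.2,0,0,0,1],
  [0,0,0,0,0,0,1],
])

```text
time: 6.35
ee_pos: [0.5204, -0.3312, 0.1957]
eef_rot: [0.12, 0.993, -0.0, -0.001]
ft_force: [0.3, -1.4, -3.3]
width: 0.0301
```

send_rows([
  [0.28,0.87,0,0,0,0.29,1],
  [0.28,0.87,0,0,0,0.29,1],
  [0.28,0.87,0,0,0,0.29,1],
  [0.28,0.87,0,0,0,0.29,1],
  [0.28,0.87,0,0,0,0.29,1],
  [0.28,0.87,0,0,0,0.29,1],
  [0.28,0.87,0,0,0,0.29,1],
  [0.28,0.87,0,0,0,0.29,1],
  [0.28,0.83,0,0,0,0.29,1],
  [0,0,0,0,0,0,1],
])

```text
time: 7.18
ee_pos: [0.5905, -0.0872, 0.1854]
eef_rot: [0.004, 1.0, -0.001, -0.007]
ft_force: [0.4, 0.6, -2.6]
width: 0.0297
```

```bash
cat >> h.py <<'E'
def st():
    s=r.read_state();R=Ro.from_quat(s['eef_rot']).as_matrix()
    z=R[:,2];print('t',round(s['time'],2),'tcp',np.round(s['ee_pos'],4),'jawyaw',np.degrees(np.arctan2(R[1,1],R[0,1])).round(2),'tilt fix units ax,ay',np.round([-z[1]/.0873*-1*-1*-1, z[0]/.0873],3),'F',np.round(s['ft_force'],1),'w',s['width'])
    return s
E
python3 -c "
from h import *
st()"
```

```text
t 7.18 tcp [ 0.5905 -0.0872  0.1854] jawyaw 89.55 tilt fix units ax,ay [-0.012 -0.159] F [ 0.4  0.6 -2.6] w 0.02973943820980507
```

send_rows([
  [0.25,0.25,-0.1,0,-0.1,0.15,1],
  [0.2,0.22,-0.3,0,-0.06,0.1,1],
  [0,0,-0.3,0,0,0,1],
  [0,0,0,0,0,0,1],
  [0,0,0,0,0,0,1],
])

```text
time: 7.6
ee_pos: [0.6033, -0.0709, 0.1576]
eef_rot: [-0.009, 1.0, -0.001, -0.002]
ft_force: [-0.8, 0.6, -2.3]
width: 0.0299
```

```bash
sed -i 's/-z\[1\]\/.0873\*-1\*-1\*-1/-z[1]\/.0873/' h.py; python3 -c "
from h import *
import json
s=st();json.dump({k:np.asarray(v).tolist() for k,v in s.items()},open('w4.json','w'))
cv2.imwrite('pics/w4.png',r.camera('wrist'))"
```

```text
t 7.6 tcp [ 0.6033 -0.0709  0.1576] jawyaw 91.01 tilt fix units ax,ay [ 0.017 -0.054] F [-0.8  0.6 -2.3] w 0.02989600421346051
```

View pics/w4.png

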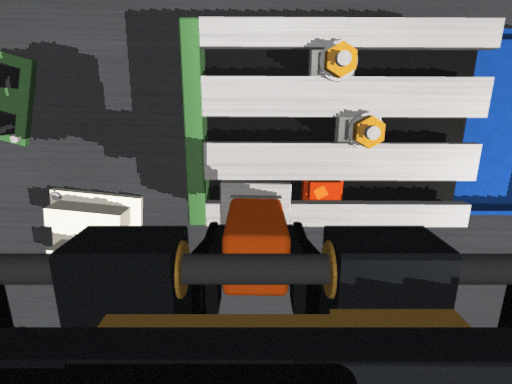

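```bash
python3 - <<'E'
import cv2
i=cv2.imread('pics/w4.png')[120:250,170:370];cv2.imwrite('pics/c7.png',cv2.resize(i,None,fx=4,fy=4,interpolation=cv2.INTER_CUBIC))
E
```

```text
(no output)
```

View pics/c7.png

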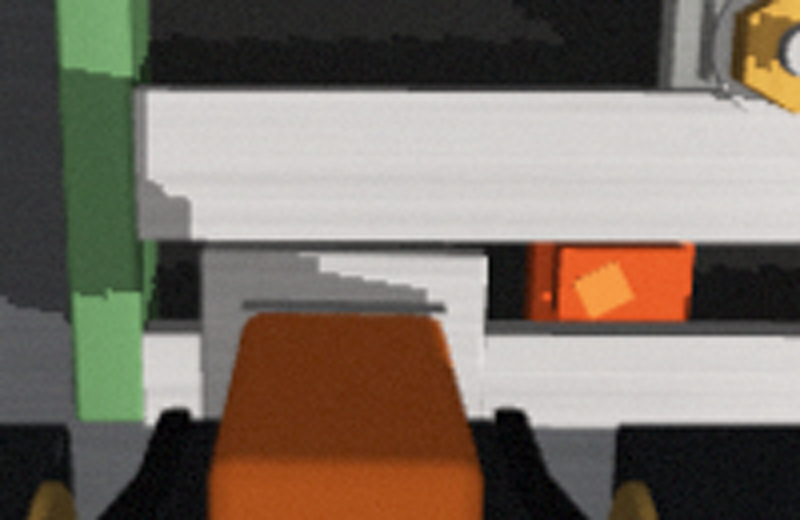

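```bash
python3 - <<'E'
from h import *
import json
s=json.load(open('w4.json'));c=cam('wrist',s)
u=lambda p:((p[0]+.5)/4-.5+170,(p[1]+.5)/4-.5+120)
zf=s['ee_pos'][2]-.0319
A,B=[plane(c,u(p),zf)[:2] for p in [(203,251),(488,254)]];D=plane(c,u((484,400)),zf)[:2]
print('flange',A,B,np.linalg.norm(B-A),'yaw',np.degrees(np.arctan2(*(B-A)[::-1])))
m=(A+B)/2;e=np.array([(B-A)[1],-(B-A)[0]])/np.linalg.norm(B-A);ctr=m+.022*e;print('scraper centre',ctr,'rel tcp',ctr-s['ee_pos'][:2])
L=[plane(c,u(p),.061)[:2] for p in [(160,242),(700,242)]];M=[plane(c,u(p),.061)[:2] for p in [(150,334),(700,334)]]
print('lips',L,M)
for l in(L,M):print(np.degrees(np.arctan2(*(l[1]-l[0])[::-1])))
f=lambda l,y:l[0][0]+(l[1][0]-l[0][0])*(y-l[0][1])/(l[1][1]-l[0][1])
y=ctr[1];print('slot x at y',f(L,y),f(M,y),(f(L,y)+f(M,y))/2)
for p in [(530,285),(557,285),(690,282)]: print('scrap',plane(c,u(p),.057))
print('bar inner',plane(c,u((140,242)),.061))
E
```

```text
flange [ 0.5782235  -0.09179067] [ 0.57787271 -0.04825049] 0.04354159336218977 yaw 90.46161588715766
scraper centre [ 0.60004739 -0.06984334] rel tcp [-0.00326924  0.00106836]
lips [array([ 0.59186776, -0.10740412]), array([0.58980134, 0.00218363])] [array([ 0.61142933, -0.10981095]), array([0.6092695 , 0.00390887])]
91.08025769282514
91.08806336907102
slot x at y 0.5911595050338323 0.6106702391672523 0.6009148721005423
scrap [ 0.60050912 -0.03119579  0.057     ]
scrap [ 0.60040297 -0.02558531  0.057     ]
scrap [0.5992368 0.0019894 0.057    ]
bar inner [ 0.59194436 -0.11146615  0.061     ]
```

send_rows([
  [0.03,0,-0.5,0,-0.05,0,1],
  [0,0,-0.4,0,0,0,1],
  [0,0,0,0,0,0,1],
  [0,0,0,0,0,0,1],
])

```text
time: 7.98
ee_pos: [0.6035, -0.0746, 0.1301]
eef_rot: [-0.006, 1.0, -0.001, -0.0]
ft_force: [0.0, 0.3, -1.9]
width: 0.0298
```

```bash
python3 -c "
from h import *
st()"
```

```text
t 7.98 tcp [ 0.6035 -0.0746  0.1301] jawyaw 90.7 tilt fix units ax,ay [ 0.03  -0.001] F [ 0.   0.3 -1.9] w 0.02979942894929497
```

send_rows([
  [0.03,0,-0.25,0.02,0,0,1],
  [0,0,-0.15,0,0,0.02,1],
  [0,0,0,0,0,0,1],
])

```text
time: 8.23
ee_pos: [0.6049, -0.0754, 0.1184]
eef_rot: [-0.006, 1.0, -0.0, 0.001]
ft_force: [0.5, 0.5, -2.6]
width: 0.0298
```

```bash
python3 -c "
from h import *
import json
s=st();json.dump({k:np.asarray(v).tolist() for k,v in s.items()},open('w5.json','w'))
i=r.camera('wrist')[120:250,170:370];cv2.imwrite('pics/w5.png',cv2.resize(i,None,fx=4,fy=4,interpolation=cv2.INTER_CUBIC))"
```

```text
t 8.23 tcp [ 0.6049 -0.0754  0.1184] jawyaw 90.74 tilt fix units ax,ay [0.009 0.014] F [ 0.5  0.5 -2.6] w 0.029751045885502793
```

View pics/w5.png

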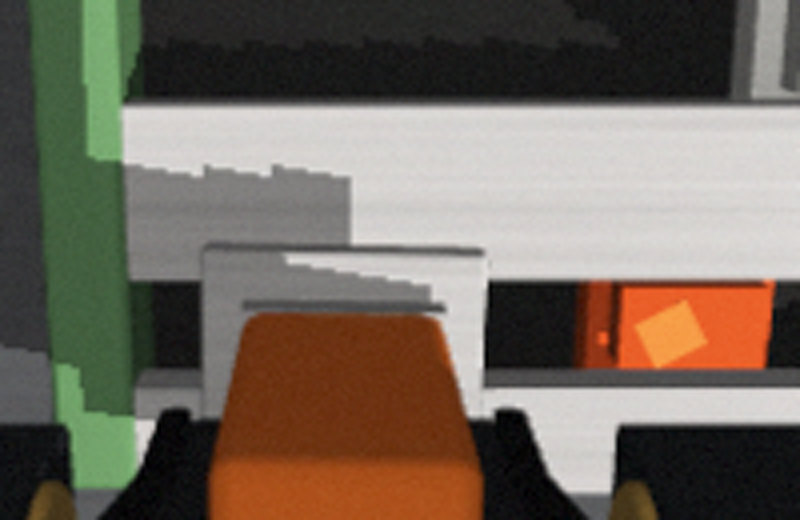

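send_rows([
  [-0.02,0.02,-0.3,0,0,0,1],
  [0,0,-0.15,0,0,0,1],
  [0,0,0,0,0,0,1],
])

```text
time: 8.53
ee_pos: [0.6049, -0.0747, 0.1047]
eef_rot: [-0.007, 1.0, -0.0, 0.001]
ft_force: [0.1, 1.0, -2.8]
width: 0.0294
```

```bash
python3 -c "
from h import *
st()"
```

```text
t 8.53 tcp [ 0.6049 -0.0747  0.1047] jawyaw 90.75 tilt fix units ax,ay [0.008 0.033] F [ 0.1  1.  -2.8] w 0.029431195125110318
```

send_rows([
  [-0.02,0,-0.12,0,0.03,0,1],
  [0,0,0,0,0,0,1],
  [0,0,0,0,0,0,1],
])

```text
time: 8.78
ee_pos: [0.604, -0.0746, 0.1003]
eef_rot: [-0.007, 1.0, -0.0, -0.0]
ft_force: [0.1, -0.1, -3.2]
width: 0.0297
```

```bash
python3 -c "
from h import *
s=st()
i=r.camera('side')[140:260,190:320];cv2.imwrite('pics/s6.png',cv2.resize(i,None,fx=5,fy=5,interpolation=cv2.INTER_CUBIC))"
```

```text
t 8.78 tcp [ 0.604  -0.0746  0.1003] jawyaw 90.76 tilt fix units ax,ay [ 0.008 -0.008] F [ 0.1 -0.1 -3.2] w 0.02965674400877664
```

View pics/s6.png

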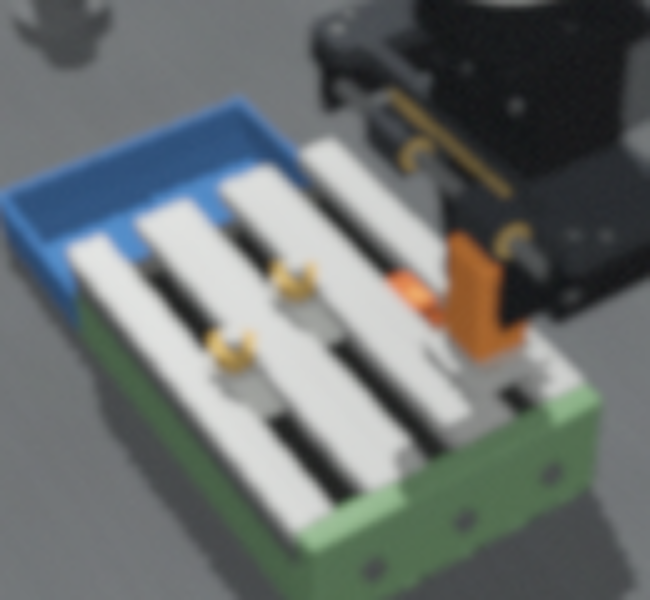

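send_rows([
  [-0.005,0.3,0,0,0,0,1],
  [-0.005,0.3,0,0,0,0,1],
  [-0.005,0.3,0,0,0,0,1],
  [-0.005,0.3,0,0,0,0,1],
  [-0.005,0.3,0,0,0,0,1],
])

```text
time: 9.25
ee_pos: [0.6033, -0.027, 0.1011]
eef_rot: [-0.005, 1.0, -0.001, 0.0]
ft_force: [-0.7, -1.0, -2.5]
width: 0.03
```

```bash
python3 -c "
from h import *
s=st()"
```

```text
t 9.25 tcp [ 0.6033 -0.027   0.1011] jawyaw 90.62 tilt fix units ax,ay [0.015 0.004] F [-0.7 -1.  -2.5] w 0.029970587956744746
```

send_rows([
  [-0.005,0.3,-0.04,0,0,0.02,1],
  [-0.005,0.3,0,0,0,0,1],
  [-0.005,0.3,0,0,0,0,1],
  [-0.005,0.3,0,0,0,0,1],
  [-0.005,0.3,0,0,0,0,1],
])

```text
time: 9.67
ee_pos: [0.6025, 0.0237, 0.1001]
eef_rot: [-0.007, 1.0, -0.001, 0.0]
ft_force: [0.1, -1.4, -1.6]
width: 0.0298
```

```bash
python3 -c "
from h import *
s=st()
i=r.camera('wrist');cv2.imwrite('pics/w7.png',i)"
```

```text
t 9.67 tcp [0.6025 0.0237 0.1001] jawyaw 90.84 tilt fix units ax,ay [0.022 0.011] F [ 0.1 -1.4 -1.6] w 0.02976425341703588
```

View pics/w7.png

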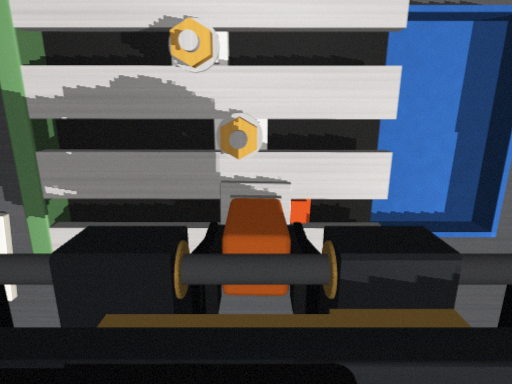

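The scrap sits just ahead of the flange at (300,210) and is moving along the slot. I'll keep pushing.

send_rows([
  [-0.005,0.3,0,0,0,0,1],
  [-0.005,0.3,0,0,0,0,1],
  [-0.005,0.3,0,0,0,0,1],
  [-0.005,0.25,0,0,0,0,1],
  [-0.005,0.25,0,0,0,0,1],
])

```text
time: 10.13
ee_pos: [0.6016, 0.0709, 0.1]
eef_rot: [-0.008, 1.0, -0.001, 0.0]
ft_force: [-0.0, -1.6, -2.0]
width: 0.0295
```

```bash
python3 -c "
from h import *
s=st()"
```

```text
t 10.13 tcp [0.6016 0.0709 0.1   ] jawyaw 90.87 tilt fix units ax,ay [0.017 0.009] F [-0.  -1.6 -2. ] w 0.029479429871253786
```

send_rows([
  [-0.005,0.25,0,0,0,0,1],
  [-0.005,0.25,0,0,0,0,1],
  [-0.005,0.25,0,0,0,0,1],
  [-0.005,0.25,0,0,0,0,1],
  [-0.005,0.2,0,0,0,0,1],
])

```text
time: 10.55
ee_pos: [0.6007, 0.1118, 0.1]
eef_rot: [-0.008, 1.0, -0.0, 0.0]
ft_force: [-0.2, 0.5, -3.7]
width: 0.03
```

```bash
python3 -c "
from h import *
s=st()
i=r.camera('scene')[130:250,180:330];cv2.imwrite('pics/s8.png',cv2.resize(i,None,fx=5,fy=5,interpolation=cv2.INTER_CUBIC))
i=r.camera('side')[140:260,180:310];cv2.imwrite('pics/d8.png',cv2.resize(i,None,fx=5,fy=5,interpolation=cv2.INTER_CUBIC))
cv2.imwrite('pics/w8.png',r.camera('wrist'))"
```

```text
t 10.55 tcp [0.6007 0.1118 0.1   ] jawyaw 90.9 tilt fix units ax,ay [0.008 0.008] F [-0.2  0.5 -3.7] w 0.03001180841977749
```

View pics/s8.png

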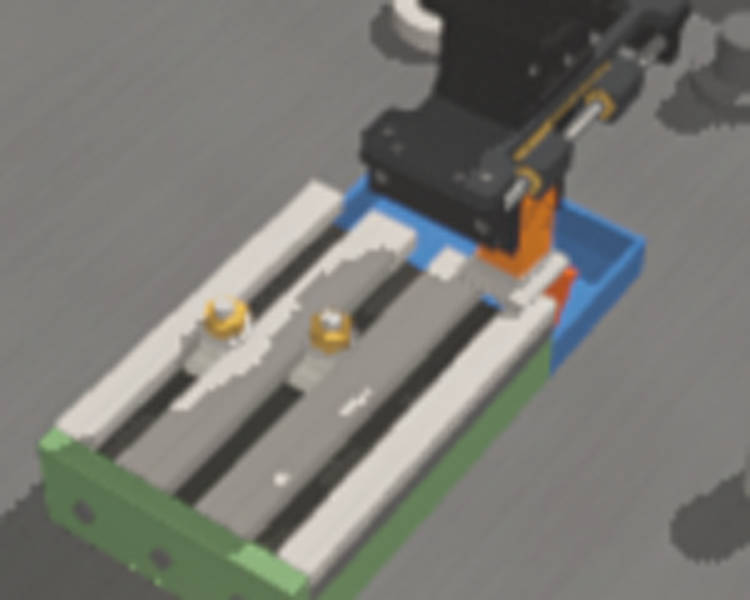

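View pics/d8.png

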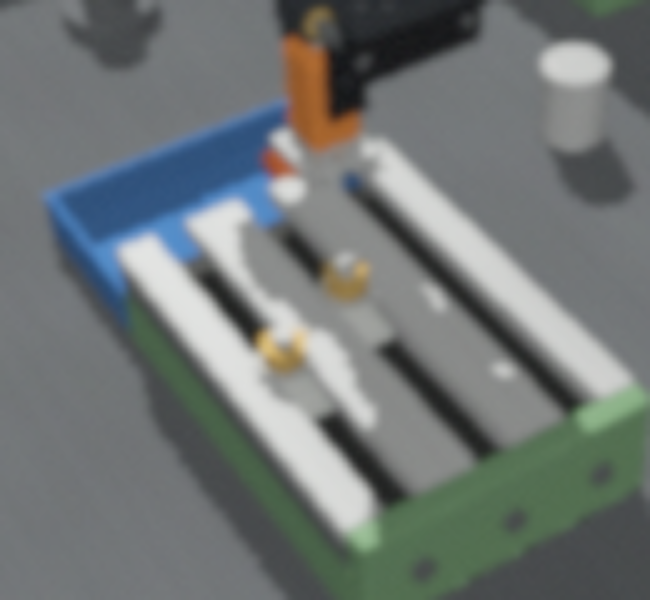

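View pics/w8.png

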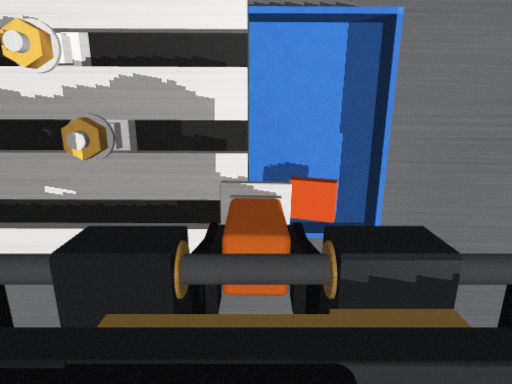

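The scrap is out past the plate edge at wrist (315,200) and may be mid-fall. I'll let it settle, then look again.

send_rows([
  [0,0,0,0,0,0,1],
  [0,0,0,0,0,0,1],
  [0,0,0,0,0,0,1],
])

```text
time: 10.95
ee_pos: [0.6007, 0.1097, 0.0999]
eef_rot: [-0.007, 1.0, -0.001, 0.0]
ft_force: [0.3, 0.0, -2.1]
width: 0.0297
```

```bash
python3 -c "
from h import *
s=st()
a=r.camera('scene')[150:240,220:320];b=r.camera('wrist')
a=cv2.resize(a,None,fx=4,fy=4,interpolation=cv2.INTER_CUBIC);b=b[0:360,150:512]
o=np.zeros((360,770,3),np.uint8);o[:360,:400]=a;o[:,400:762]=b;cv2.imwrite('pics/x9.png',o)"
```

```text
t 10.95 tcp [0.6007 0.1097 0.0999] jawyaw 90.85 tilt fix units ax,ay [0.021 0.006] F [ 0.3  0.  -2.1] w 0.02973643996503855
```

View pics/x9.png

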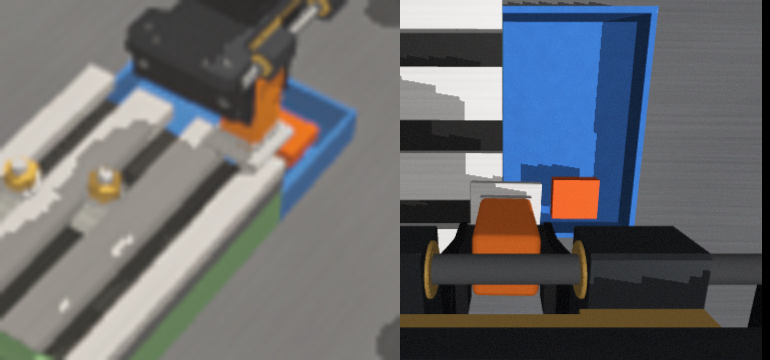

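The scrap has dropped clear into the trough. I'll raise the scraper and head back to the rest.

send_rows([
  [0,0,0.5,0,0,0,1],
  [0,0,0.7,0,0,0,1],
  [0,0,0.7,0,0,0,1],
  [0,0,0.7,0,0,0,1],
  [0,-0.2,0.4,0,0,0,1],
  [-0.1,-0.9,0.1,0,0,-0.1,1],
  [-0.15,-0.95,0,0,0,-0.15,1],
  [-0.15,-0.95,0,0,0,-0.2,1],
  [-0.15,-0.95,0,0,0,-0.2,1],
  [-0.15,-0.95,0,0,0,-0.2,1],
])

```text
time: 11.88
ee_pos: [0.5774, -0.0382, 0.1957]
eef_rot: [0.026, 1.0, 0.0, -0.0]
ft_force: [1.2, 1.6, -2.3]
width: 0.0301
```

```bash
python3 -c "
from h import *
s=st()
a=r.camera('scene')[150:240,220:320];b=r.camera('side')[140:260,180:310]
cv2.imwrite('pics/x10.png',np.hstack([cv2.resize(a,(400,360),interpolation=2),cv2.resize(b,(390,360),interpolation=2)]))"
```

```text
t 11.88 tcp [ 0.5774 -0.0382  0.1957] jawyaw 86.99 tilt fix units ax,ay [-0.002 -0.01 ] F [ 1.2  1.6 -2.3] w 0.03010098002674527
```

View pics/x10.png

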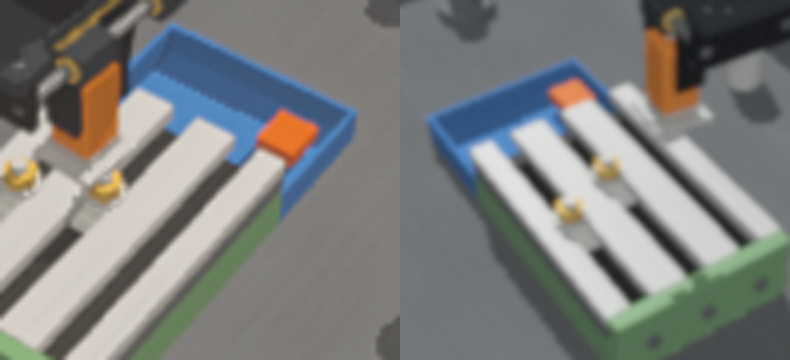

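The scrap lies upside down inside the trough, scene crop (288,135). Both bolts are unmoved. On to the rest.

send_rows([
  [-0.18,-0.97,0,0,0,-0.21,1],
  [-0.18,-0.97,0,0,0,-0.21,1],
  [-0.18,-0.97,0,0,0,-0.21,1],
  [-0.18,-0.97,0,0,0,-0.21,1],
  [-0.18,-0.97,0,0,0,-0.21,1],
  [-0.18,-0.97,0,0,0,-0.21,1],
  [-0.18,-0.97,0,0,0,-0.21,1],
  [-0.18,-0.97,0,0,0,-0.21,1],
  [-0.15,-0.95,0,0,0,-0.21,1],
  [0,0,0,0,0,0,1],
])

```text
time: 12.82
ee_pos: [0.5218, -0.3179, 0.1946]
eef_rot: [0.116, 0.993, -0.001, -0.001]
ft_force: [-0.7, -0.4, -1.8]
width: 0.0296
```

```bash
python3 -c "
from h import *
s=st()"
```

```text
t 12.82 tcp [ 0.5218 -0.3179  0.1946] jawyaw 76.66 tilt fix units ax,ay [ 0.017 -0.017] F [-0.7 -0.4 -1.8] w 0.029616298845018412
```

send_rows([
  [0.08,-0.35,-0.5,0,0,-0.08,1],
  [0,0,-0.7,0,0,0,1],
  [0,0,-0.7,0,0,0,1],
  [0,0,-0.6,0,0,0,1],
  [0,0,0,0,0,0,1],
  [0,0,0,0,0,0,1],
])

```text
time: 13.32
ee_pos: [0.5217, -0.3335, 0.1169]
eef_rot: [0.123, 0.992, -0.002, -0.0]
ft_force: [-0.1, 0.0, -2.1]
width: 0.0299
```

```bash
python3 -c "
from h import *
import json
s=st();json.dump({k:np.asarray(v).tolist() for k,v in s.items()},open('w11.json','w'))
a=r.camera('wrist')[130:260,170:370];b=r.camera('side')[270:370,280:380]
cv2.imwrite('pics/x11.png',cv2.resize(a,None,fx=4,fy=4,interpolation=2));cv2.imwrite('pics/y11.png',cv2.resize(b,None,fx=5,fy=5,interpolation=2))"
```

```text
t 13.32 tcp [ 0.5217 -0.3335  0.1169] jawyaw 75.85 tilt fix units ax,ay [ 0.039 -0.012] F [-0.1  0.  -2.1] w 0.02985154749276186
```

View pics/x11.png

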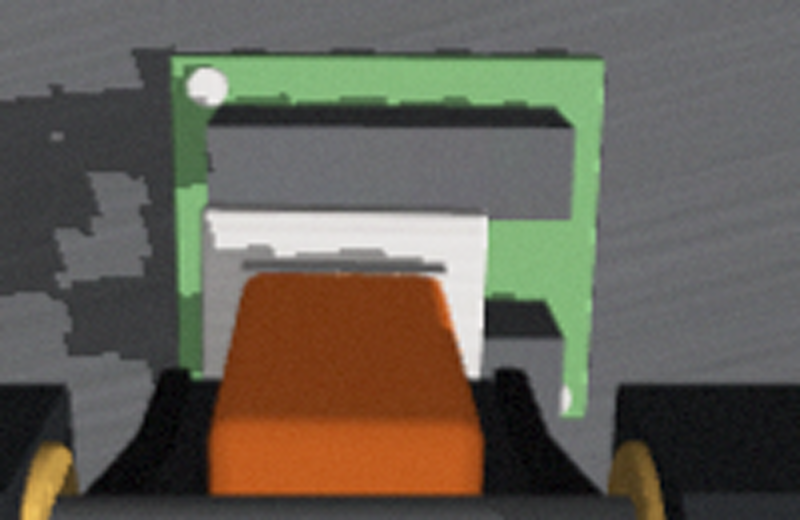

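View pics/y11.png

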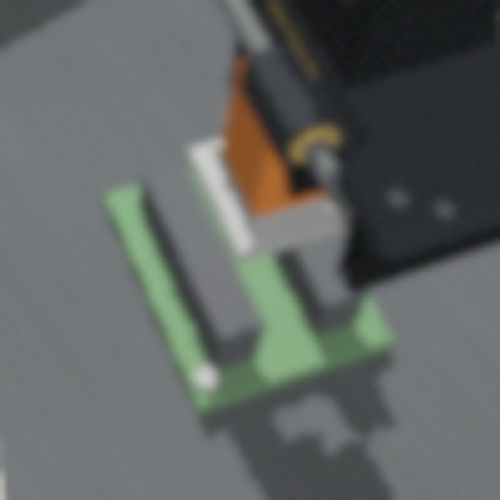

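```bash
python3 - <<'E'
from h import *
import json
s=json.load(open('w11.json'));c=cam('wrist',s)
u=lambda p:((p[0]+.5)/4-.5+170,(p[1]+.5)/4-.5+130)
zf=s['ee_pos'][2]-.0319
A,B=[plane(c,u(p),zf)[:2] for p in [(205,210),(488,216)]]
d=(B-A)/np.linalg.norm(B-A);print('flange w',np.linalg.norm(B-A),'yaw',np.degrees(np.arctan2(d[1],d[0])))
L=[plane(c,u(p),.034)[:2] for p in [(210,213),(571,219)]];e=plane(c,u((562,338)),.034)[:2]
g=(L[1]-L[0])/np.linalg.norm(L[1]-L[0]);n=np.array([g[1],-g[0]]);print('rail yaw',np.degrees(np.arctan2(g[1],g[0])),'len',np.linalg.norm(L[1]-L[0]),'gap',(e-L[1])@n)
ctr=(A+B)/2+.022*np.array([d[1],-d[0]]);mid=(L[0]+L[1])/2+.012*n
q=mid-ctr;print('ctr',ctr,'need move across',q@n,'along',q@g,'world',q)
E
```

```text
flange w 0.04322448932345311 yaw 74.70007405745979
rail yaw 74.969880756141 len 0.06962239585977965 gap 0.02423127635675731
ctr [ 0.51875688 -0.33196884] need move across 0.002792555989456757 along 0.008756567122464769 world [0.00496783 0.00773282]
```

send_rows([
  [0.13,0.17,-0.1,0.03,0,0,1],
  [0,0,-0.3,0,0,0,1],
  [0,0,0,0,0,0,1],
])

```text
time: 13.67
ee_pos: [0.5283, -0.3282, 0.1079]
eef_rot: [0.123, 0.992, -0.001, 0.002]
ft_force: [-0.7, 1.1, -3.2]
width: 0.03
```

```bash
python3 -c "
from h import *
s=st()"
```

```text
t 13.67 tcp [ 0.5283 -0.3282  0.1079] jawyaw 75.92 tilt fix units ax,ay [0.026 0.054] F [-0.7  1.1 -3.2] w 0.029975582869365344
```

x is over by about 2.5 mm. I'll correct it while lowering.

send_rows([
  [-0.09,0,-0.15,0,0.05,0,1],
  [0,0,-0.2,0,0,0,1],
  [0,0,0,0,0,0,1],
])

```text
time: 13.92
ee_pos: [0.5262, -0.3278, 0.0971]
eef_rot: [0.122, 0.993, -0.001, 0.001]
ft_force: [-0.7, -0.2, -3.4]
width: 0.0297
```

```bash
python3 -c "
from h import *
s=st()"
```

```text
t 13.92 tcp [ 0.5262 -0.3278  0.0971] jawyaw 75.98 tilt fix units ax,ay [0.029 0.015] F [-0.7 -0.2 -3.4] w 0.029714818478670312
```

send_rows([
  [-0.01,0,-0.25,0.02,0,0,1],
  [0,0,-0.25,0,0,0,1],
  [0,0,-0.15,0,0,0,1],
  [0,0,0,0,0,0,1],
])

```text
time: 14.25
ee_pos: [0.5255, -0.3279, 0.0752]
eef_rot: [0.122, 0.993, -0.0, 0.0]
ft_force: [-0.2, 0.1, -2.3]
width: 0.0298
```

```bash
python3 -c "
from h import *
s=st()"
```

```text
t 14.25 tcp [ 0.5255 -0.3279  0.0752] jawyaw 75.96 tilt fix units ax,ay [0.006 0.01 ] F [-0.2  0.1 -2.3] w 0.02978757942505672
```

send_rows([
  [0,0,-0.09,0,0,0,1],
  [0,0,-0.02,0,0,0,1],
  [0,0,-0.02,0,0,0,1],
  [0,0,0,0,0,0,1],
])

```text
time: 14.58
ee_pos: [0.5256, -0.3283, 0.072]
eef_rot: [0.122, 0.992, -0.0, 0.001]
ft_force: [0.4, -0.1, -1.7]
width: 0.0299
```

```bash
python3 -c "
from h import *
s=st()
a=r.camera('wrist')[130:330,120:400];b=r.camera('side')[270:370,280:380]
cv2.imwrite('pics/x12.png',np.hstack([cv2.resize(a,(420,300),interpolation=2),cv2.resize(b,(300,300),interpolation=2)]))"
```

```text
t 14.58 tcp [ 0.5256 -0.3283  0.072 ] jawyaw 75.93 tilt fix units ax,ay [0.004 0.016] F [ 0.4 -0.1 -1.7] w 0.029919804689506974
```

View pics/x12.png

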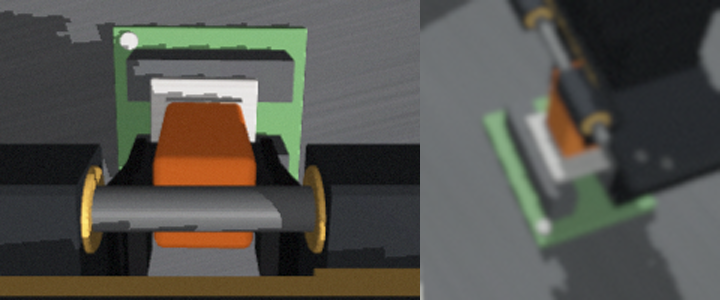

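send_rows([
  [0,0,-0.03,0,0,0,1],
  [0,0,-0.03,0,0,0,1],
  [0,0,0,0,0,0,1],
])

```text
time: 14.93
ee_pos: [0.5258, -0.3286, 0.072]
eef_rot: [0.123, 0.992, 0.0, 0.001]
ft_force: [-0.6, -0.2, -2.3]
width: 0.0299
```

send_rows([
  [0,0,-0.08,0,0,0,1],
  [0,0,0,0,0,0,1],
  [0,0,0,0,0,0,1],
])

```text
time: 15.18
ee_pos: [0.5267, -0.3296, 0.0723]
eef_rot: [0.123, 0.992, -0.0, 0.003]
ft_force: [0.6, -0.2, -2.4]
width: 0.0294
```

send_rows([
  [-0.02,0.02,-0.1,0,0.02,0,1],
  [0,0,0,0,0,0,1],
])

```text
time: 15.35
ee_pos: [0.5273, -0.33, 0.072]
eef_rot: [0.123, 0.992, -0.001, 0.004]
ft_force: [-0.6, -0.2, -1.9]
width: 0.0296
```

```bash
python3 -c "
from h import *
s=st()"
```

```text
t 15.35 tcp [ 0.5273 -0.33    0.072 ] jawyaw 75.87 tilt fix units ax,ay [0.023 0.083] F [-0.6 -0.2 -1.9] w 0.029617368819287938
```

send_rows([
  [-0.04,0.03,0.02,0,0.08,0,1],
  [0,0,0,0,0,0,1],
  [0,0,0,0,0,0,1],
])

```text
time: 15.6
ee_pos: [0.5258, -0.3288, 0.0717]
eef_rot: [0.123, 0.992, -0.001, -0.0]
ft_force: [-0.8, -0.3, 1.2]
width: 0.0299
```

```bash
python3 -c "
from h import *
s=st()
a=r.camera('wrist')[130:330,120:400];b=r.camera('scene')[240:320,100:180]
cv2.imwrite('pics/x13.png',np.hstack([cv2.resize(a,(420,300),interpolation=2),cv2.resize(b,(300,300),interpolation=2)]))"
```

```text
t 15.6 tcp [ 0.5258 -0.3288  0.0717] jawyaw 75.88 tilt fix units ax,ay [ 0.024 -0.013] F [-0.8 -0.3  1.2] w 0.02994816500654835
```

View pics/x13.png

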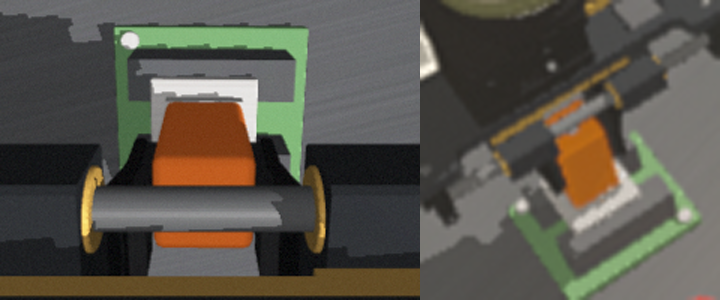

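Force z is now +1.2 N and the tool is level, so the flange is on the rails. I'll release.

send_rows([
  [0,0,0,0,0,0,0.2],
  [0,0,0,0,0,0,-0.2],
  [0,0,0,0,0,0,-1],
  [0,0,0,0,0,0,-1],
  [0,0,0,0,0,0,-1],
  [0,0,0,0,0,0,-1],
  [0,0,0,0,0,0,-1],
  [0,0,0,0,0,0,-1],
])

```text
time: 16.37
ee_pos: [0.5263, -0.329, 0.0719]
eef_rot: [0.123, 0.992, -0.001, 0.0]
ft_force: [-0.2, -0.3, -0.3]
width: 0.0733
```

```bash
python3 -c "
from h import *
s=st()"
```

```text
t 16.37 tcp [ 0.5263 -0.329   0.0719] jawyaw 75.89 tilt fix units ax,ay [ 0.03  -0.003] F [-0.2 -0.3 -0.3] w 0.07328312217331016
```

send_rows([
  [0,0,0.3,0,0,0,-1],
  [0,0,0.5,0,0,0,-1],
  [0,0,0.6,0,0,0,-1],
  [0,0,0.7,0,0,0,-1],
  [0,0,0.7,0,0,0,-1],
  [0,0,0.7,0,0,0,-1],
  [0,0.5,0.7,0,0,0,-1],
  [0,0.5,0.4,0,0,0,-1],
  [0,0,0,0,0,0,-1],
  [0,0,0,0,0,0,-1],
])

```text
time: 17.2
ee_pos: [0.524, -0.2993, 0.2216]
eef_rot: [0.125, 0.992, -0.002, 0.001]
ft_force: [-0.8, 0.2, -0.4]
width: 0.0873
```

```bash
python3 -c "
from h import *
import json
s=st();json.dump({k:np.asarray(v).tolist() for k,v in s.items()},open('w14.json','w'))
for n in ['wrist','scene','side']: cv2.imwrite(f'pics/{n}14.png',r.camera(n))
a=cv2.imread('pics/scene14.png')[255:325,110:190];b=cv2.imread('pics/side14.png')[280:350,290:370]
cv2.imwrite('pics/x14.png',np.hstack([cv2.resize(a,(400,350),interpolation=2),cv2.resize(b,(400,350),interpolation=2)]))"
```

```text
t 17.2 tcp [ 0.524  -0.2993  0.2216] jawyaw 75.69 tilt fix units ax,ay [0.041 0.008] F [-0.8  0.2 -0.4] w 0.0872878481131503
```

View pics/x14.png

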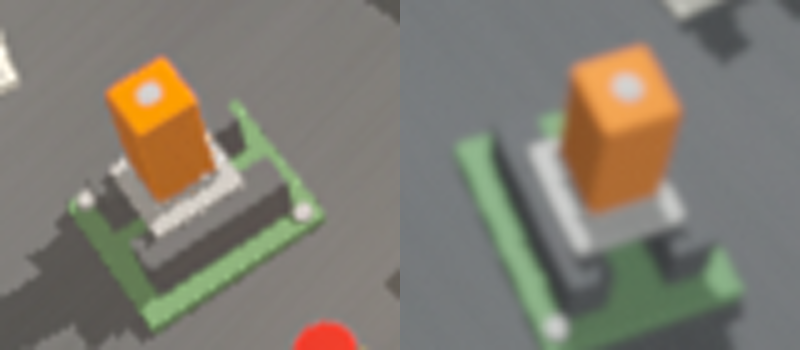

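View pics/wrist14.png

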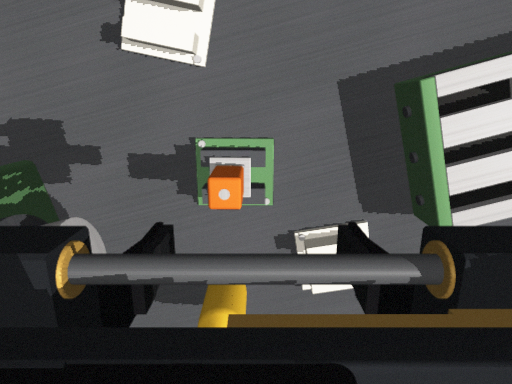

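View pics/scene14.png

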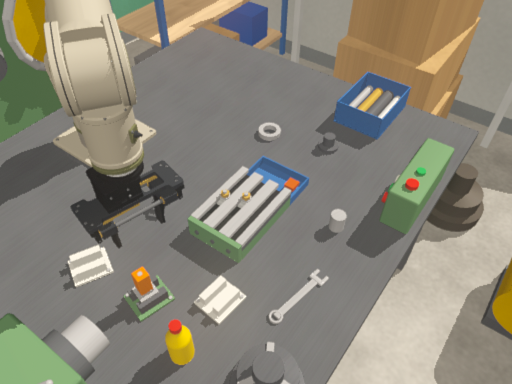

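The scraper stands upright on the rest with its flange on the rails. The scrap is in the trough at scene (291,184), and the bolts and bystanders have not moved. I'll do one height check and then hand in.

```bash
python3 -c "
from h import *
X=tri((cam('scene'),(139.4,273.4)),(cam('side'),(335.0,297.2)));print('dot',X)
i=cv2.imread('pics/scene0.png').astype(int);j=cv2.imread('pics/scene14.png').astype(int)
for n,(x,y) in dict(bolts=(235,197),bearing=(269,131),bushing=(328,142),wrench=(298,297),oiler=(180,342),collet=(338,220)).items(): print(n,np.abs(i-j)[y-14:y+14,x-16:x+16].mean().round(1))
print(r.close_job())"
```

```text
dot [ 0.5249794  -0.32884176  0.10607514]
bolts 3.3
bearing 3.2
bushing 2.7
wrench 3.2
oiler 2.8
collet 3.1
the job is handed in; nothing more can be done
None
```

The broken T-nut is out of the slot and in the blue trough, and the scraper is back upright on its rest. The job was handed in after about 17.4 s of the 58 s allowed; the hand-in reports no verdict.

**What I did:** I took the orange scraper off the green rest and lowered its blade into the right-hand slot (own x = +50 mm) behind the scrap. I pushed the scrap out of the open end; the gripper never touched it. Then I set the scraper on its rails and let go.

**Last checks:**
- **Scrap:** it lies upside down inside the trough.
- **Scraper:** the top of the handle measures 106 mm high at (0.525, -0.329), against 105 mm expected. It stands about 4–5 mm nearer the rest's middle than where I picked it up.
- **Bolts and bystanders:** the before and after pictures differ only by noise at both bolts, the bearing, bushing, wrench, oiler and collet.
- **Forces:** every reading I saw stayed under 5 N.

**Disagreements:**
- **Cameras:** the wrist and fixed cameras differed by about 3 mm on the plate's position. I lined the blade up with the slot using the wrist view only.
- **Setting down:** just before release, a few small downward steps shifted and tilted the tool slightly, so I levelled it first. Contact then read +1.2 N.

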